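Size the espresso tamper on the kitchen gauge

ROBOT

A 7-joint arm with a two-finger parallel gripper is mounted at the origin on the work surface. World frame = base frame: x ahead of the robot, y to its left, z up, the work surface at z = 0. Lengths are in mm, angles in rad, forces in N, time in s.
With the tool pointing down it reaches from about 400 to 875 mm from the base axis. Payload 4.4 kg.
Tool frame: the origin (TCP) lies at the very end of the fingers, on their centre line; the grasp point (between the pads) lies 19 mm behind it; z points along the fingers, y is the direction in which the jaws open and shut (so a half turn about z gives the same grasp; the last joint's range is limited). The gripper opens to 85 mm and grips with 20 to 120 N. Pads are 22 mm wide; open, the fingers measure 114 mm over their backs; the gripper's body (76 mm by 85 mm) begins 54 mm behind the grasp point. The pads swing forward as they close: fully open they stand 13 mm farther back than shut.
Start: joints at [-1.179, 0.628, 0.038, 1.517, -0.027, 0.996, -0.02], TCP at [287.264, 583.093, 231.313] pointing down, gripper open.
Joint ranges: [-3.06, 3.06], [-0.37, 2.12], [-1.25, 1.32], [0.18, 2.47], [-1.1, 4.24], [0.23, 1.98], [-2.94, 2.94]. Speed limits (rad/s): [2.57, 2.57, 3.14, 3.14, 3.14, 3.14, 3.14].

INTERFACE

Orientations are given as [roll, pitch, yaw] about the fixed x, y, z axes, in that order (R = Rz(yaw) Ry(pitch) Rx(roll)).
In Python, from cell import read_state, get_image, calibration, finish_job gives the robot as it stands. The module is installed in compiled form; this text tells all that it offers.
- The arm moves only by the tool apply_moves, never from a script. Its argument "increments" is a list of rows, each an object of numbers: "tx", "ty", "tz": the shift along the world's x, y, z in m; "rx", "ry", "rz": the turn, a rotation vector about the world's x, y, z in units of 5 degrees (1.0 is 5 degrees); "claw": the finger opening in m, from 0 to 0.0854. In form: [{"tx": .., "ty": .., "tz": .., "rx": .., "ry": .., "rz": .., "claw": ..}, ...]. A call has 1 to 12 rows; each row is the pose to reach, as a shift and turn from the pose commanded when the call began; what a row does not reach only later rows make up. A row lasts 1/10 s, in which the tool goes at most 50 mm and 8.59 degrees, less where a joint would pass 70% of its speed; a pose out of reach is approached as far as the arm can. A call with a gripper value outside its range is refused whole. The fingers move at their own pace and stop on an object; the grip force is fixed at half the most. Time passes only in rows, so rows that repeat a pose let the fingers close. It gives the time, the measured TCP pose, the force and the opening at its end, in the units of the state.
- read_state(): the state, without advancing time (a new reading comes with each control period).
- get_image(name): name is "scene" or "top" or "wrist"; returns the picture (400x640x3 uint8, red, green, blue); there is no depth.
- calibration(name): a dict with "camera_matrix" (3x3 intrinsics, pixels), "origin" and "attitude" of the camera in the world. Camera axes: x right, y up, looking along -z (the intrinsics and any distortion apply to the point x, -y, -z); pixel columns grow to the right and rows downward; lengths in mm; the calibration is good to about 2 mm. A picture is of the moment at which its call begins: read the wrist's pose just before it. calibration takes no time and is no camera call; for the wrist camera it gives the pose at the moment of the call.
- finish_job(): hands the job in, once; it reports no verdict.
The state is a dict: "clock": time; "qpos": joint angles; "qd": joint speeds; "tau": joint torques, N m; "eef_pos": TCP position; "tool_rot": TCP orientation; "force": force on the tool from outside, world axes, zero at the start; "torque": the same for the moment, N m; "width": finger opening in mm.
Only numpy, scipy, OpenCV 4.12 (cv2) and the standard library are available. Lean on these libraries where they do the work, as an engineer would, in place of code of your own. Each camera call takes 0.05 s, during which the arm holds its last target. There are 200 camera calls.

TASK

Stand the espresso tamper upright on the wooden sizing gauge between its open jaws, then slide the jaw shut on the tamper's steel foot until the sprung anvil's red pointer sits in the green band. Then press the jaw's red lock lever down flat, and leave everything standing like that, without pushing the anvil to its end stop or disturbing the crockery.

Things in the scene. Friction and masses are not known exactly. Their poses are not given: they have to be found in the camera images.
- tamper: Loose espresso tamper standing upright, 0.3 kg: polished steel disc foot 58 mm in diameter, 24 mm high, thin neck, dark turned-wood handle from 32 to 82 mm height (27 mm thick at 40 mm height, 33 mm at 66 to 74 mm). Origin: centre of the foot's underside; z up its axis.
- gauge: Fixed wooden sizing gauge, a counter-top caliper: board 130 (x) by 366 (y) by 18 mm high; its top, z = 18 mm, is the bed for the tamper. Measuring line: x = 0, along y, which points from sliding jaw to anvil. Steel guide strips 8 mm high at x = -48 and +48 mm. Dark anvil housing, 70 mm wide, 34 mm above the bed, at y = 128 to 178 mm. Origin: centre of the board's underside.
- anvil_face (a point): Fixed point on the gauge at bed level in the middle of the sprung anvil's aluminium face when unpressed (gauge y = +100 mm, x = 0). The face is 60 mm wide, 31 mm high and looks to the gauge's -y; the bay for the tamper lies in front of it, up to the jaw.
- jaw: Sliding jaw: aluminium face (70 mm wide, 31 mm high) on a pale wooden carriage (112 mm wide, top 22 mm above the bed, y = -12 to -148 mm, with an upright fin at y = -65 mm). Slides along the gauge's y only, +y closes, against about 11 N of friction, and stays where left; opens to 132 mm from the anvil face. Origin: middle of its face at bed level; axes as the gauge's.
- jaw_fin (a point): Centre of the top of the jaw's dark wooden fin, by which it is moved: 16 mm thick (gauge y), 36 mm wide (gauge x), from 22 to 70 mm above the bed; this point is at 70 mm.
- anvil (a joint): How far the sprung aluminium anvil is pressed in towards the gauge's +y, in m: 0 at rest, end stop at 0.014; spring 0.9 N per mm. The red pointer on top moves with it over the dark housing: its tip is in the green band from 0.003 to 0.009 (2.7 to 8.1 N); beyond lies a black band.
- lock (a joint): Angle in rad of the red lock lever on the jaw carriage: 0 = pressed down flat (level), positive = raised; it stays where left and takes about 2 N to press. Lever 80 mm long, 22 mm wide, 8 mm thick; from its hinge it points to the gauge's -x when flat. Its top is then 38 mm above the bed.
- lock_hinge (a point): Hinge of the lock lever, on the jaw carriage at (-30, -130, +34) mm in the jaw's frame; the hinge axis runs along the gauge's y.
- lock_tip (a point): Free end of the red lock lever, 80 mm from its hinge, mid-thickness.
- mug: White mug, 76 mm in diameter, 80 mm high, with a handle; a bystander. Origin: centre of its underside.
- bowl: Blue bowl, 130 mm in diameter, 55 mm high; a bystander beyond the gauge. Origin: centre of its underside.
- plate: White plate with coloured dots, 170 mm in diameter, 18 mm high; a bystander beyond the gauge. Origin: centre of its underside.

How it is judged (in metres and radians):
On the way, in this order (a step that is already met when the one before it is completed fails the run):
1. The tamper stands upright (within 0.1 rad) on the bed between anvil and jaw, its axis within 12 mm of the measuring line (gauge x = 0), the fingers off it, the anvil pressed under 2 mm (angle between tamper's own z axis and vertical below 0.1 rad and z of tamper in the frame of gauge between 0.015 and 0.021 m and x of tamper in the frame of gauge between -0.012 and 0.012 m and y of tamper in the frame of gauge below 0.084 m and y of tamper in the frame of jaw above 0.025 m and contact force between the fingers and tamper below 0.1 N and value of joint anvil below 0.002 m), for 0.2 s.
2. The jaw is slid shut on the tamper's foot so that it presses the anvil in by 3 to 9 mm (pointer in the green band), the lock lever still raised (over 0.3 rad) (angle between tamper's own z axis and vertical below 0.1 rad and z of tamper in the frame of gauge between 0.015 and 0.021 m and x of tamper in the frame of gauge between -0.012 and 0.012 m and value of joint anvil between 0.003 and 0.009 m and contact force between jaw and tamper above 0.5 N and value of joint lock above 0.3 rad), for 0.3 s.
3. The jaw's red lock lever is pressed down flat (under 0.1 rad) (value of joint lock below 0.1 rad), for 0.2 s.
At the end, for the whole second after the job is handed in: Tamper upright (within 0.1 rad) and at rest on the bed, axis within 12 mm of the measuring line, pinched between jaw and anvil (jaw pressing on it with over 0.5 N) with the anvil pressed in 3 to 9 mm (pointer in the green band), lock lever flat (under 0.1 rad), the robot touching nothing (angle between tamper's own z axis and vertical below 0.1 rad and z of tamper in the frame of gauge between 0.015 and 0.021 m and x of tamper in the frame of gauge between -0.012 and 0.012 m and value of joint anvil between 0.003 and 0.009 m and contact force between jaw and tamper above 0.5 N and value of joint lock below 0.1 rad and linear speed of tamper below 0.02 m/s and contact force between the fingers and tamper below 0.1 N and contact force between the fingers and jaw below 0.1 N).
It fails at once if The anvil is pushed in more than 12.5 mm (nearly to its end stop) (value of joint anvil above 0.0125 m).
It fails at once if The tamper is tipped by more than 0.6 rad (angle between tamper's own z axis and vertical above 0.6 rad).
It fails at once if The mug, bowl or plate is moved by more than 30 mm (distance of any of mug, bowl, plate from where it was at the start of the episode above 0.03 m).
It also fails if it takes over 64 s, if anything falls off the work surface, if the arm or the gripper's body presses on something with over 40 N, if the wrist force passes 120 N, or if a joint passes its speed limit or range.

## Working session

There is one attempt and no reset: what is moved stays moved. The work goes in short steps, Python scripts to look and compute and a tool call to move; the robot and the scene stay as the last step left them, time stands still between calls to the robot, and variables do not carry over. Pictures are saved under pics/ and viewed, about 8 in all and at most 12, crops included, and the job is handed in when it is done.

Besides the shell and the picture viewer there is one more tool, called by a JSON object that holds its "op" and its "data", one argument or row to a line. apply_moves: Moves the arm, as the interface text tells. Its arguments: {"type":"object","properties":{"increments":{"type":"array"}},"required":["increments"]}

```bash
mkdir -p pics
cat > h.py <<'E'
import numpy as np, cv2
from cell import read_state, get_image, calibration, finish_job
def shot(n,f):
    c=calibration(n); im=get_image(n); cv2.imwrite('pics/'+f+'.png',im[:,:,::-1]); return im,c
E
python3 - <<'E'
from h import *
for n in ['scene','top','wrist']:
    im,c=shot(n,n+'0'); print(n,c)
print(read_state())
a=cv2.imread('pics/scene0.png');b=cv2.imread('pics/top0.png')
E
```

```text
scene {'camera_matrix': array([[508.72885751,   0.        , 316.97296859],
       [  0.        , 508.72885751, 204.12321875],
       [  0.        ,   0.        ,   1.        ]]), 'origin': array([1625.89629849,  103.20352049,  806.62922045]), 'attitude': array([0.96307464, 0.02091993, 1.63474029])}
top {'camera_matrix': array([[431.24573736,   0.        , 316.23592352],
       [  0.        , 431.24573736, 194.6799232 ],
       [  0.        ,   0.        ,   1.        ]]), 'origin': array([ 493.19181986,  -11.94287369, 1027.73868359]), 'attitude': array([ 0.14092271,  0.0348969 , -1.55947482])}
wrist {'camera_matrix': array([[301.08479178,   0.        , 315.79073123],
       [  0.        , 301.08479178, 197.81153938],
       [  0.        ,   0.        ,   1.        ]]), 'origin': array([215.09716548, 617.99239085, 374.10787967]), 'attitude': array([-0.31881088,  0.0022051 ,  1.1138819 ])}
{'clock': 0.15, 'qpos': array([-1.17880519,  0.62913576,  0.03842654,  1.51811344, -0.02698446,
        0.99630549, -0.01998185]), 'qd': array([ 0.00016784, -0.0017306 , -0.00041475, -0.0033853 ,  0.00049475,
        0.00133296, -0.00040709]), 'tau': array([ 1.59445310e-03, -5.63796544e+01,  1.22787707e+00, -1.93650019e+01,
        1.11746660e-02,  7.35537848e-03,  1.37176482e-05]), 'eef_pos': array([287.03672602, 582.67234913, 230.60653579]), 'tool_rot': array([-3.14014777e+00,  6.58394620e-06,  2.68384637e+00]), 'force': array([ 0.20880379,  0.00791247, -0.59564648]), 'torque': array([-0.03006278,  0.0243355 , -0.01016935]), 'width': 85.42566784149466}
```

View pics/top0.png

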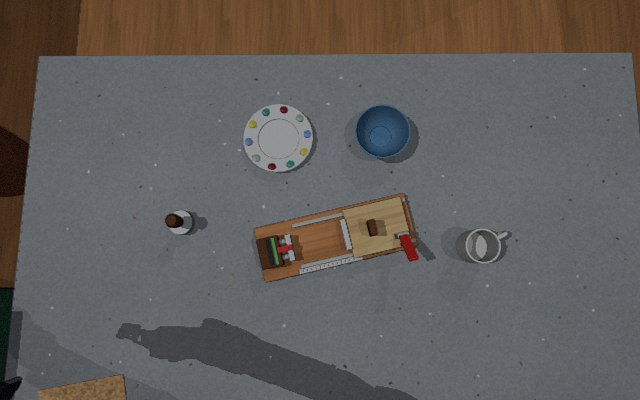

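View pics/scene0.png

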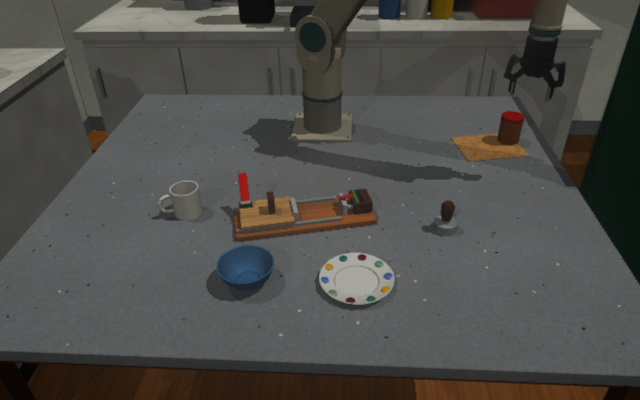

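The top view shows the tamper at about (180,222) and the gauge at (255–415, 195–280), with the anvil on the left. The red lever is raised near (408,247). The scene view agrees.

```bash
cat >> h.py <<'E'
from scipy.spatial.transform import Rotation as Ro
def ray(c,u,v):
    K=c['camera_matrix']; d=np.array([(u-K[0,2])/K[0,0],-(v-K[1,2])/K[1,1],-1.])
    return np.array(c['origin']),Ro.from_euler('xyz',c['attitude']).apply(d)
def onz(c,u,v,z):
    o,d=ray(c,u,v); return o+d*(z-o[2])/d[2]
def proj(c,p):
    q=Ro.from_euler('xyz',c['attitude']).inv().apply(np.asarray(p,float)-c['origin']); K=c['camera_matrix']
    return np.array([K[0,2]+K[0,0]*q[...,0]/-q[...,2],K[1,2]-K[1,1]*q[...,1]/-q[...,2]]).T
E
python3 - <<'E'
from h import *
im=cv2.imread('pics/top0.png'); c=calibration('top')
cv2.imwrite('pics/c1.png',cv2.resize(im[185:290,155:425],None,fx=2.95,fy=2.95,interpolation=cv2.INTER_CUBIC))
hsv=cv2.cvtColor(im,cv2.COLOR_BGR2HSV)
m=((hsv[...,0]<25)&(hsv[...,1]>80)&(hsv[...,2]>40)).astype(np.uint8); 
k=np.zeros_like(m);k[185:290,240:425]=1
red=((hsv[...,0]<6)|(hsv[...,0]>174))&(hsv[...,1]>180)
p=np.argwhere(cv2.morphologyEx(m*k,cv2.MORPH_CLOSE,np.ones((9,9))))[:,::-1].astype(np.float32)
w=np.array([onz(c,u,v,18)[:2] for u,v in p],np.float32)
r=cv2.minAreaRect(w); print(r)
print([tuple(np.round(x)) for x in proj(c,np.c_[cv2.boxPoints(r),[18]*4])])
t=np.zeros_like(m);t[200:250,150:202]=1
wh=np.argwhere(t&(hsv[...,1]<60)&(hsv[...,2]>115))[:,::-1]; dk=np.argwhere(t&(hsv[...,0]<20)&(hsv[...,1]>80))[:,::-1]
print(len(wh),wh.mean(0),len(dk),dk.mean(0),wh.min(0),wh.max(0),dk.min(0),dk.max(0))
print('tamp foot',onz(c,*wh.mean(0),24),'handle top', onz(c,*dk.mean(0),72))
E
```

```text
((561.8120727539062, -18.764083862304688), (207.4702911376953, 378.2251892089844), 8.729314804077148)
[(np.float64(260.0), np.float64(282.0)), (np.float64(423.0), np.float64(259.0)), (np.float64(407.0), np.float64(171.0)), (np.float64(249.0), np.float64(194.0))]
182 [178.23076923 221.47802198] 172 [173.0872093  220.53488372] [150 200] [199 233] [165 214] [182 227]
tamp foot [569.37030787 349.61117607  24.        ] handle top [567.74795363 344.13664044  72.        ]
```

View pics/c1.png

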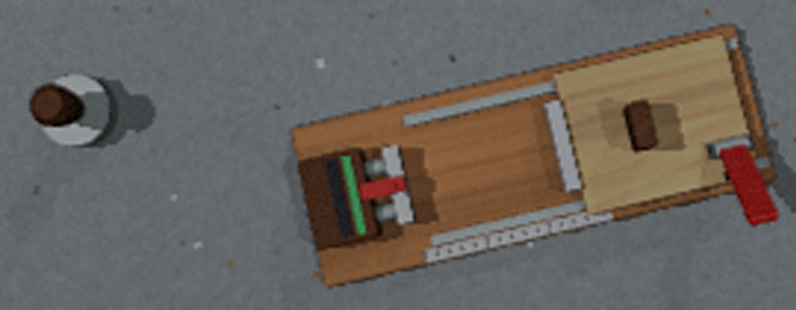

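Run:
```python
from h import *
c=calibration('top')
f=lambda x,y,z:onz(c,155+(x+.5)/2.95-.5,185+(y+.5)/2.95-.5,z)
A,B,D,C=[f(*p,18)[:2] for p in [(292,127),(735,25),(327,286),(775,178)]]
print(A,B,C,D,'L',np.linalg.norm(A-B),np.linalg.norm(D-C),np.linalg.norm(A-D),np.linalg.norm(B-C))
ctr=(A+B+C+D)/4; y=(A-B)+(D-C); y/=np.linalg.norm(y); print('ctr',ctr,'y',y,np.degrees(np.arctan2(-y[0],y[1])))
x=np.array([y[1],-y[0]])
g=lambda p:((p[:2]-ctr)@x,(p[:2]-ctr)@y)
print('anvil face top mid',g(f(407,185,49)),'jaw face',g(f(562,146,49)),'fin',f(640,122,88),g(f(640,122,88)))
print('tamper',f(77,110,24),f(50,105,80))
print('lever base',g(f(735,150,52)))
```

```text
[556.66588896 171.37426336] [ 641.07436562 -181.04111263] [ 520.239521   -210.08603436] [432.55549867 139.85598128] L 362.38293029048725 360.7601725313974 128.04995542492168 124.27657523184946
ctr [537.63381856 -19.97422559] y [-0.23798172  0.97126963] 13.76745026720762
anvil face top mid (np.float64(-2.928695433866673), np.float64(99.30190924379454)) jaw face (np.float64(-1.0863766975604428), np.float64(-23.07259377453037)) fin [558.27460026 -98.6625519   88.        ] (np.float64(1.3213814247569189), np.float64(-81.33971058433404))
tamper [568.29083952 343.4873125   24.        ] [567.7029541  344.50486028  80.        ]
lever base (np.float64(-34.14517024903228), np.float64(-149.9215796019141))
```

{"op": "apply_moves", "data": {
  "increments": [
    {"tx":0.281,"ty":-0.239,"tz":-0.04,"rz":-10},
    {"tx":0.281,"ty":-0.239,"tz":-0.04,"rz":-10},
    {"tx":0.281,"ty":-0.239,"tz":-0.04,"rz":-10},
    {"tx":0.281,"ty":-0.239,"tz":-0.04,"rz":-10},
    {"tx":0.281,"ty":-0.239,"tz":-0.04,"rz":-10},
    {"tx":0.281,"ty":-0.239,"tz":-0.04,"rz":-10},
    {"tx":0.281,"ty":-0.239,"tz":-0.04,"rz":-10},
    {"tx":0.281,"ty":-0.239,"tz":-0.04,"rz":-10},
    {"tx":0.281,"ty":-0.239,"tz":-0.04,"rz":-10},
    {"tx":0.281,"ty":-0.239,"tz":-0.04,"rz":-10},
    {"tx":0.281,"ty":-0.239,"tz":-0.04,"rz":-10},
    {"tx":0.281,"ty":-0.239,"tz":-0.04,"rz":-10}
  ]
}}

```text
$.increments[0]: bad value
```

Run:
```python
from h import *
s=read_state();print(s['clock'],s['eef_pos'],s['tool_rot'],s['qpos'],s['force'])
im,c=shot('wrist','wrist1');print(c)
t=s['eef_pos'];print(proj(c,t),proj(c,[568,344,82]))
```

```text
0.15 [287.03672602 582.67234913 230.60653579] [-3.14014777e+00  6.58394620e-06  2.68384637e+00] [-1.17880519  0.62913576  0.03842654  1.51811344 -0.02698446  0.99630549
 -0.01998185] [ 0.20880379  0.00791247 -0.59564648]
{'camera_matrix': array([[301.08479178,   0.        , 315.79073123],
       [  0.        , 301.08479178, 197.81153938],
       [  0.        ,   0.        ,   1.        ]]), 'origin': array([215.12307975, 618.04114904, 374.22773015]), 'attitude': array([-0.31880394,  0.00194767,  1.11387816])}
[316.28732128 255.76651932] [250.70221037 432.89216448]
```

View pics/wrist1.png

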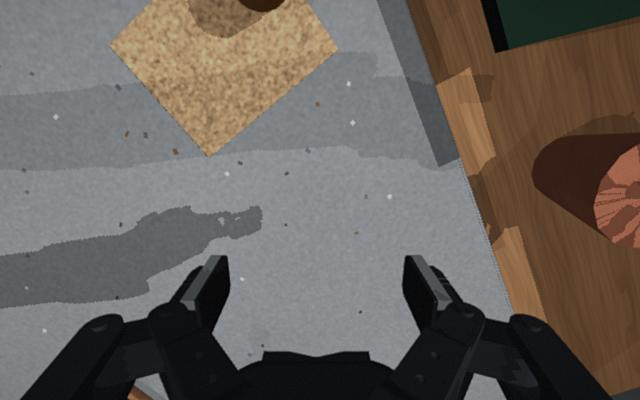

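The call was refused, so the arm is still at its start and the wrist view shows only the counter and a cork mat. I'll retry with every key filled in.

{"op": "apply_moves", "data": {
  "increments": [
    {"tx":0.281,"ty":-0.239,"tz":-0.04,"rx":0.0,"ry":0.0,"rz":-10.0,"claw":0.085},
    {"tx":0.281,"ty":-0.239,"tz":-0.04,"rx":0.0,"ry":0.0,"rz":-10.0,"claw":0.085},
    {"tx":0.281,"ty":-0.239,"tz":-0.04,"rx":0.0,"ry":0.0,"rz":-10.0,"claw":0.085},
    {"tx":0.281,"ty":-0.239,"tz":-0.04,"rx":0.0,"ry":0.0,"rz":-10.0,"claw":0.085},
    {"tx":0.281,"ty":-0.239,"tz":-0.04,"rx":0.0,"ry":0.0,"rz":-10.0,"claw":0.085},
    {"tx":0.281,"ty":-0.239,"tz":-0.04,"rx":0.0,"ry":0.0,"rz":-10.0,"claw":0.085},
    {"tx":0.281,"ty":-0.239,"tz":-0.04,"rx":0.0,"ry":0.0,"rz":-10.0,"claw":0.085},
    {"tx":0.281,"ty":-0.239,"tz":-0.04,"rx":0.0,"ry":0.0,"rz":-10.0,"claw":0.085},
    {"tx":0.281,"ty":-0.239,"tz":-0.04,"rx":0.0,"ry":0.0,"rz":-10.0,"claw":0.085},
    {"tx":0.281,"ty":-0.239,"tz":-0.04,"rx":0.0,"ry":0.0,"rz":-10.0,"claw":0.085}
  ]
}}

```text
clock: 1.2
eef_pos: [567.9, 344.1, 190.9]
tool_rot: [-3.14, -0.001, 1.81]
force: [-1.3, 0.1, 0.3]
width: 85.3
```

Run:
```python
from h import *
s=read_state();print(s['eef_pos'],s['tool_rot'],s['qpos'])
im,c=shot('wrist','wrist1');print(c['origin'],proj(c,s['eef_pos']),proj(c,[568,344,82]),proj(c,[568,344,24]))
```

```text
[567.94916527 344.10940445 190.87952503] [-3.14049931e+00 -5.95725168e-04  1.81032051e+00] [-0.73228497  0.70411845  0.25610905  1.52001625 -0.20488306  0.94472649
 -0.17445251]
[549.13018838 421.81954427 334.56337345] [315.66216443 255.52858997] [315.87367908 194.38591855] [315.91885376 177.89324909]
```

View pics/wrist1.png

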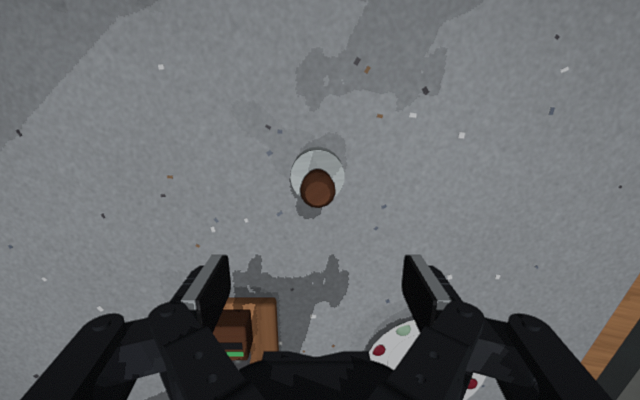

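The wrist view shows the tamper's foot centred at about (317,175) and its handle at (318,189). That's close to the prediction and slightly further +y.

Run:
```python
from h import *
c=calibration('wrist'); im=cv2.imread('pics/wrist1.png'); hsv=cv2.cvtColor(im,cv2.COLOR_BGR2HSV)
k=np.zeros(im.shape[:2],bool);k[130:225,270:365]=1
dk=k&(hsv[...,0]<20)&(hsv[...,1]>90)
wh=k&(hsv[...,2]>150)
for m,z in ((dk,72),(wh,24)):
    n,l,st,ce=cv2.connectedComponentsWithStats(m.astype(np.uint8)); i=1+st[1:,4].argmax(); print(st[i],ce[i])
    a=st[i]; print(onz(c,a[0]+a[2]/2-.5,a[1]+a[3]/2-.5,z))
# foot: left/right/top extents on z=24 / sides
```

```text
[301 170  34  37 985] [317.30253807 188.5715736 ]
[567.89730967 348.487968    72.        ]
[291 151  22  43 463] [300.05615551 169.82073434]
[550.82584669 347.90792162  24.        ]
```

Run:
```python
from h import *
c=calibration('wrist')
y=np.array([-.238,.971,0]);x=np.array([.971,.238,0])
print(onz(c,317.5,206.5,74)+16.5*y, onz(c,317.5,148.5,12)-29*y)
print((onz(c,300.5,185,74)+onz(c,334.5,185,74))/2, (onz(c,290.5,175,24)+onz(c,344.5,175,24))/2)
```

```text
[568.10962679 347.86738195  74.        ] [568.64551522 346.07161808  12.        ]
[567.06683161 351.78048607  74.        ] [568.023384   348.81253496  24.        ]
```

{"op": "apply_moves", "data": {
  "increments": [
    {"tx":0.0,"ty":0.003,"tz":-0.03,"rx":0.0,"ry":0.0,"rz":0.0,"claw":0.085},
    {"tx":0.0,"ty":0.003,"tz":-0.06,"rx":0.0,"ry":0.0,"rz":0.0,"claw":0.085},
    {"tx":0.0,"ty":0.003,"tz":-0.09,"rx":0.0,"ry":0.0,"rz":0.0,"claw":0.085},
    {"tx":0.0,"ty":0.003,"tz":-0.12,"rx":0.0,"ry":0.0,"rz":0.0,"claw":0.085},
    {"tx":0.0,"ty":0.003,"tz":-0.145,"rx":0.0,"ry":0.0,"rz":0.0,"claw":0.085},
    {"tx":0.0,"ty":0.003,"tz":-0.145,"rx":0.0,"ry":0.0,"rz":0.0,"claw":0.085},
    {"tx":0.0,"ty":0.003,"tz":-0.145,"rx":0.0,"ry":0.0,"rz":0.0,"claw":0.02},
    {"tx":0.0,"ty":0.003,"tz":-0.145,"rx":0.0,"ry":0.0,"rz":0.0,"claw":0.02},
    {"tx":0.0,"ty":0.003,"tz":-0.145,"rx":0.0,"ry":0.0,"rz":0.0,"claw":0.02},
    {"tx":0.0,"ty":0.003,"tz":-0.145,"rx":0.0,"ry":0.0,"rz":0.0,"claw":0.02},
    {"tx":0.0,"ty":0.003,"tz":-0.145,"rx":0.0,"ry":0.0,"rz":0.0,"claw":0.02},
    {"tx":0.0,"ty":0.003,"tz":-0.145,"rx":0.0,"ry":0.0,"rz":0.0,"claw":0.02}
  ]
}}

```text
clock: 2.45
eef_pos: [568.8, 347.7, 48.1]
tool_rot: [3.14, -0.001, 1.811]
force: [-1.7, -0.5, 5.5]
width: 30.5
```

{"op": "apply_moves", "data": {
  "increments": [
    {"tx":0.0,"ty":0.0,"tz":0.0,"rx":0.0,"ry":0.0,"rz":0.0,"claw":0.02},
    {"tx":0.0,"ty":0.0,"tz":0.0,"rx":0.0,"ry":0.0,"rz":0.0,"claw":0.02},
    {"tx":0.0,"ty":0.0,"tz":0.0,"rx":0.0,"ry":0.0,"rz":0.0,"claw":0.02}
  ]
}}

```text
clock: 2.75
eef_pos: [568.8, 347.7, 48.1]
tool_rot: [3.14, -0.001, 1.811]
force: [-1.2, 1.2, 5.2]
width: 30.8
```

{"op": "apply_moves", "data": {
  "increments": [
    {"tx":0.0,"ty":0.0,"tz":0.03,"rx":0.0,"ry":0.0,"rz":0.0,"claw":0.02},
    {"tx":0.0,"ty":0.0,"tz":0.07,"rx":0.0,"ry":0.0,"rz":0.0,"claw":0.02},
    {"tx":0.0,"ty":-0.02,"tz":0.11,"rx":0.0,"ry":0.0,"rz":0.0,"claw":0.02},
    {"tx":-0.01,"ty":-0.06,"tz":0.11,"rx":0.0,"ry":0.0,"rz":0.0,"claw":0.02},
    {"tx":-0.015,"ty":-0.1,"tz":0.11,"rx":0.0,"ry":0.0,"rz":0.0,"claw":0.02},
    {"tx":-0.02,"ty":-0.14,"tz":0.11,"rx":0.0,"ry":0.0,"rz":0.0,"claw":0.02},
    {"tx":-0.025,"ty":-0.18,"tz":0.11,"rx":0.0,"ry":0.0,"rz":0.0,"claw":0.02},
    {"tx":-0.03,"ty":-0.22,"tz":0.11,"rx":0.0,"ry":0.0,"rz":0.0,"claw":0.02},
    {"tx":-0.035,"ty":-0.26,"tz":0.11,"rx":0.0,"ry":0.0,"rz":0.0,"claw":0.02},
    {"tx":-0.04,"ty":-0.29,"tz":0.11,"rx":0.0,"ry":0.0,"rz":0.0,"claw":0.02},
    {"tx":-0.042,"ty":-0.312,"tz":0.11,"rx":0.0,"ry":0.0,"rz":0.0,"claw":0.02},
    {"tx":-0.042,"ty":-0.324,"tz":0.11,"rx":0.0,"ry":0.0,"rz":0.0,"claw":0.02}
  ]
}}

```text
clock: 3.95
eef_pos: [525.7, 20.4, 156.7]
tool_rot: [-3.141, 0.001, 1.808]
force: [1.0, 0.3, -2.4]
width: 31.1
```

{"op": "apply_moves", "data": {
  "increments": [
    {"tx":0.0,"ty":0.0,"tz":0.0,"rx":0.0,"ry":0.0,"rz":0.0,"claw":0.02},
    {"tx":0.0,"ty":0.0,"tz":0.0,"rx":0.0,"ry":0.0,"rz":0.0,"claw":0.02}
  ]
}}

```text
clock: 4.15
eef_pos: [526.6, 24.5, 156.4]
tool_rot: [3.141, -0.001, 1.812]
force: [-0.7, 1.2, -2.2]
width: 30.9
```

Run:
```python
from h import *
s=read_state();print(s['eef_pos'],s['tool_rot'],s['force'],s['width'])
im,c=shot('wrist','wrist2'); np.save('cw2.npy',c,allow_pickle=True)
im2,c2=shot('scene','scene2')
p=proj(c2,s['eef_pos']).astype(int);print(p)
a=cv2.resize(im2[p[1]-65:p[1]+75,p[0]-100:p[0]+100],None,fx=2.8,fy=2.8,interpolation=cv2.INTER_CUBIC)
out=np.zeros((592,800,3),np.uint8); b=im[:,:]; out[:400,:640]=im[:400]; 
cv2.imwrite('pics/s2c.png',a[:,:,::-1])
```

```text
[526.57489194  24.47354745 156.39439083] [ 3.14093528e+00 -1.09483067e-03  1.81199238e+00] [-0.72180992  1.23365185 -2.20450318] 30.918553629008624
[319 166]
```

View pics/wrist2.png

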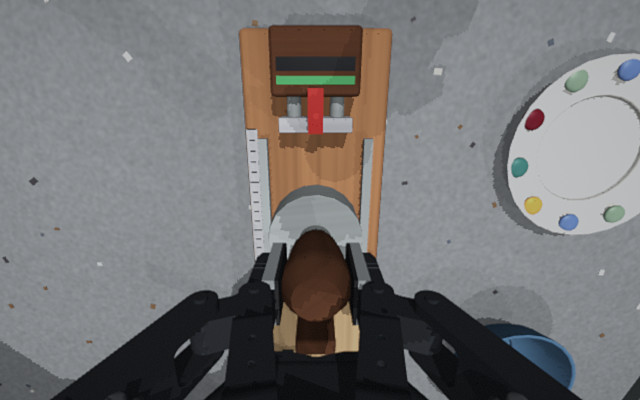

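View pics/s2c.png

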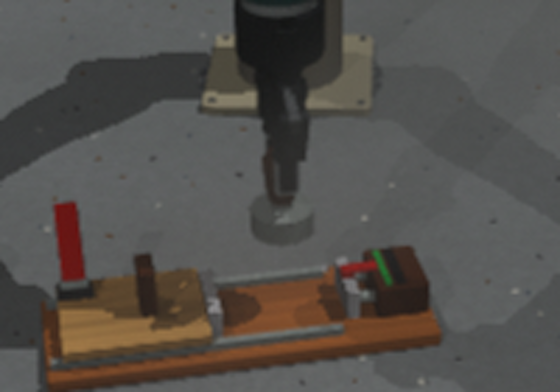

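The wrist view has the housing, pointer and anvil face centred at u≈315.5. The tamper foot is also centred there, spanning 270–361. The scene crop shows the tamper hanging upright over the bay, with the lever raised about 90°.

Run:
```python
from h import *
c=np.load('cw2.npy',allow_pickle=True).item()
print(Ro.from_euler('xyz',c['attitude']).as_matrix().round(3))
y=np.array([-.238,.971,0]);x=np.array([.971,.238,0]); t=np.array([526.6,24.5,0])
g=lambda p:np.round([(p-t)@x,(p-t)@y],1)
print('face front top',g(onz(c,315.5,133,49)),'face L/R',g(onz(c,278.5,128,49)),g(onz(c,352.5,128,49)))
print('housing',g(onz(c,269.5,96,52)),g(onz(c,361,96,52)),g(onz(c,361,26,52)))
print('board',g(onz(c,240,29,18)),g(onz(c,392,29,18)))
print('foot far edge z132/108',g(onz(c,315.5,186,132)),g(onz(c,315.5,186,108)))
print('foot L/R',g(onz(c,269.5,228,132)),g(onz(c,361,228,132)))
```

```text
[[ 0.971 -0.228 -0.076]
 [ 0.24   0.922  0.303]
 [ 0.001 -0.313  0.95 ]]
face front top [-0.2 53.2] face L/R [-30.4  57.1] [30.  57.2]
housing [-36.1  81.8] [35.3 81.9] [ 32.9 130.3]
board [-63.2 134.9] [ 63.4 135.1]
foot far edge z132/108 [-0.2 31.7] [-0.2 24.9]
foot L/R [-28.1   5.2] [27.5  5.3]
```

{"op": "apply_moves", "data": {
  "increments": [
    {"tx":0.0,"ty":0.0,"tz":-0.02,"rx":0.0,"ry":0.0,"rz":0.0,"claw":0.02},
    {"tx":0.0,"ty":0.0,"tz":-0.04,"rx":0.0,"ry":0.0,"rz":0.0,"claw":0.02},
    {"tx":0.0,"ty":0.0,"tz":-0.06,"rx":0.0,"ry":0.0,"rz":0.0,"claw":0.02},
    {"tx":0.0,"ty":0.0,"tz":-0.075,"rx":0.0,"ry":0.0,"rz":0.0,"claw":0.02},
    {"tx":0.0,"ty":0.0,"tz":-0.083,"rx":0.0,"ry":0.0,"rz":0.0,"claw":0.02},
    {"tx":0.0,"ty":0.0,"tz":-0.087,"rx":0.0,"ry":0.0,"rz":0.0,"claw":0.02},
    {"tx":0.0,"ty":0.0,"tz":-0.089,"rx":0.0,"ry":0.0,"rz":0.0,"claw":0.02},
    {"tx":0.0,"ty":0.0,"tz":-0.089,"rx":0.0,"ry":0.0,"rz":0.0,"claw":0.02},
    {"tx":0.0,"ty":0.0,"tz":-0.089,"rx":0.0,"ry":0.0,"rz":0.0,"claw":0.02}
  ]
}}

```text
clock: 5.15
eef_pos: [526.8, 23.2, 67.9]
tool_rot: [3.14, 0.0, 1.811]
force: [0.4, -0.3, -3.0]
width: 30.8
```

{"op": "apply_moves", "data": {
  "increments": [
    {"tx":0.0,"ty":0.0,"tz":-0.001,"rx":0.0,"ry":0.0,"rz":0.0,"claw":0.02},
    {"tx":0.0,"ty":0.0,"tz":-0.0015,"rx":0.0,"ry":0.0,"rz":0.0,"claw":0.02},
    {"tx":0.0,"ty":0.0,"tz":-0.0015,"rx":0.0,"ry":0.0,"rz":0.0,"claw":0.02}
  ]
}}

```text
clock: 5.45
eef_pos: [526.5, 23.0, 66.2]
tool_rot: [3.141, 0.0, 1.811]
force: [-0.1, -0.2, -0.7]
width: 30.8
```

{"op": "apply_moves", "data": {
  "increments": [
    {"tx":0.0,"ty":0.0,"tz":-0.0005,"rx":0.0,"ry":0.0,"rz":0.0,"claw":0.02},
    {"tx":0.0,"ty":0.0,"tz":-0.0005,"rx":0.0,"ry":0.0,"rz":0.0,"claw":0.036},
    {"tx":0.0,"ty":0.0,"tz":-0.0005,"rx":0.0,"ry":0.0,"rz":0.0,"claw":0.05},
    {"tx":0.0,"ty":0.0,"tz":-0.0005,"rx":0.0,"ry":0.0,"rz":0.0,"claw":0.07},
    {"tx":0.0,"ty":0.0,"tz":-0.0005,"rx":0.0,"ry":0.0,"rz":0.0,"claw":0.07},
    {"tx":0.0,"ty":0.0,"tz":-0.0005,"rx":0.0,"ry":0.0,"rz":0.0,"claw":0.07},
    {"tx":0.0,"ty":0.0,"tz":0.02,"rx":0.0,"ry":0.0,"rz":0.0,"claw":0.07},
    {"tx":0.0,"ty":0.0,"tz":0.05,"rx":0.0,"ry":0.0,"rz":0.0,"claw":0.07},
    {"tx":0.0,"ty":0.0,"tz":0.09,"rx":0.0,"ry":0.0,"rz":0.0,"claw":0.07},
    {"tx":0.0,"ty":0.0,"tz":0.11,"rx":0.0,"ry":0.0,"rz":0.0,"claw":0.07}
  ]
}}

```text
clock: 6.45
eef_pos: [527.5, 23.0, 178.5]
tool_rot: [3.138, 0.001, 1.811]
force: [0.0, 0.0, -0.6]
width: 70.0
```

{"op": "apply_moves", "data": {
  "increments": [
    {"tx":0.01,"ty":-0.038,"tz":0.02,"rx":0.0,"ry":0.0,"rz":0.0,"claw":0.0},
    {"tx":0.02,"ty":-0.076,"tz":0.02,"rx":0.0,"ry":0.0,"rz":0.0,"claw":0.0},
    {"tx":0.03,"ty":-0.114,"tz":0.02,"rx":0.0,"ry":0.0,"rz":0.0,"claw":0.0},
    {"tx":0.041,"ty":-0.152,"tz":0.02,"rx":0.0,"ry":0.0,"rz":0.0,"claw":0.0},
    {"tx":0.041,"ty":-0.152,"tz":0.02,"rx":0.0,"ry":0.0,"rz":0.0,"claw":0.0},
    {"tx":0.041,"ty":-0.152,"tz":0.02,"rx":0.0,"ry":0.0,"rz":0.0,"claw":0.0}
  ]
}}

```text
clock: 7.05
eef_pos: [566.9, -129.9, 195.5]
tool_rot: [-3.141, -0.0, 1.809]
force: [0.3, 0.8, -0.1]
width: 0.2
```

Run:
```python
from h import *
s=read_state();print(s['eef_pos'],s['tool_rot'],s['width'],s['qpos'])
im,c=shot('wrist','wrist3'); np.save('cw3.npy',c,allow_pickle=True)
```

```text
[ 566.87978305 -129.8510935   195.50195378] [-3.14099646e+00 -3.44726031e-04  1.80866171e+00] 0.1618168788880288 [ 0.03519538  0.58091691  0.22077542  1.75667617 -0.16476051  0.82271025
  0.57122852]
```

View pics/wrist3.png

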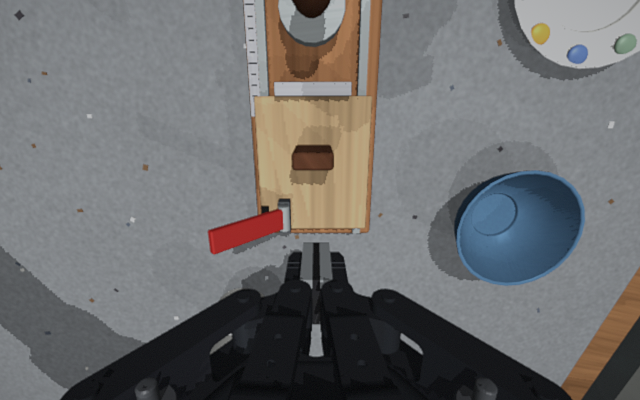

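The wrist view shows the tamper standing in the bay at about (312,10). The jaw face is at v≈89, the fin spans (293–333, 146–170), and the lever runs from its hinge at (285,213) to a tip at (210,243).

Run:
```python
from h import *
c=np.load('cw3.npy',allow_pickle=True).item()
y=np.array([-.238,.971,0]);x=np.array([.971,.238,0]); t=np.array([526.8,23.0,0])-45.5*y   # gauge centre
g=lambda p:np.round([(p-t)@x,(p-t)@y],1)
print('ctr',t)
for v in (146,152,158,170): print(v,'fin z88',g(onz(c,313,v,88)),'z40',g(onz(c,313,v,40)))
print('face front',g(onz(c,313,82,49)),'back',g(onz(c,313,96,49)))
print('carriage end',g(onz(c,313,229,40)))
for z in (60,80,100,120,130): print(z,g(onz(c,210,243,z)))
print('tcp',g(np.array([566.9,-129.9,0])))
```

```text
ctr [537.629  -21.1805   0.    ]
146 fin z88 [  0.3 -70. ] z40 [ -0.2 -77.2]
152 fin z88 [  0.3 -75. ] z40 [ -0.2 -83.1]
158 fin z88 [  0.3 -80.1] z40 [ -0.2 -89.1]
170 fin z88 [  0.2 -90.4] z40 [  -0.3 -101.4]
face front [  0.2 -18.4] back [  0.1 -30.3]
carriage end [  -0.6 -166.7]
60 [-106.2 -173.3]
80 [ -98.4 -163.2]
100 [ -90.6 -153.1]
120 [ -82.8 -143. ]
130 [ -78.9 -138. ]
tcp [   2.5 -112.5]
```

{"op": "apply_moves", "data": {
  "increments": [
    {"tx":0.0,"ty":0.0,"tz":-0.04,"rx":0.0,"ry":0.0,"rz":0.0,"claw":0.0},
    {"tx":0.0,"ty":0.0,"tz":-0.08,"rx":0.0,"ry":0.0,"rz":0.0,"claw":0.0},
    {"tx":0.0,"ty":0.0,"tz":-0.115,"rx":0.0,"ry":0.0,"rz":0.0,"claw":0.0},
    {"tx":0.0,"ty":0.0,"tz":-0.1335,"rx":0.0,"ry":0.0,"rz":0.0,"claw":0.0},
    {"tx":0.0,"ty":0.0,"tz":-0.1335,"rx":0.0,"ry":0.0,"rz":0.0,"claw":0.0},
    {"tx":-0.0012,"ty":0.0049,"tz":-0.1335,"rx":0.0,"ry":0.0,"rz":0.0,"claw":0.0},
    {"tx":-0.0024,"ty":0.0097,"tz":-0.1335,"rx":0.0,"ry":0.0,"rz":0.0,"claw":0.0},
    {"tx":-0.0036,"ty":0.0146,"tz":-0.1335,"rx":0.0,"ry":0.0,"rz":0.0,"claw":0.0},
    {"tx":-0.0048,"ty":0.0194,"tz":-0.1335,"rx":0.0,"ry":0.0,"rz":0.0,"claw":0.0},
    {"tx":-0.006,"ty":0.0243,"tz":-0.1335,"rx":0.0,"ry":0.0,"rz":0.0,"claw":0.0}
  ]
}}

```text
clock: 8.1
eef_pos: [563.7, -109.5, 63.9]
tool_rot: [3.137, 0.009, 1.808]
force: [3.7, -11.7, -6.9]
width: 0.1
```

{"op": "apply_moves", "data": {
  "increments": [
    {"tx":-0.0012,"ty":0.0049,"tz":0.0,"rx":0.0,"ry":0.0,"rz":0.0,"claw":0.0},
    {"tx":-0.0024,"ty":0.0097,"tz":0.0,"rx":0.0,"ry":0.0,"rz":0.0,"claw":0.0},
    {"tx":-0.0036,"ty":0.0146,"tz":0.0,"rx":0.0,"ry":0.0,"rz":0.0,"claw":0.0},
    {"tx":-0.0048,"ty":0.0194,"tz":0.0,"rx":0.0,"ry":0.0,"rz":0.0,"claw":0.0},
    {"tx":-0.006,"ty":0.0243,"tz":0.0,"rx":0.0,"ry":0.0,"rz":0.0,"claw":0.0},
    {"tx":-0.0071,"ty":0.0291,"tz":0.0,"rx":0.0,"ry":0.0,"rz":0.0,"claw":0.0},
    {"tx":-0.0083,"ty":0.034,"tz":0.0,"rx":0.0,"ry":0.0,"rz":0.0,"claw":0.0},
    {"tx":-0.0095,"ty":0.0388,"tz":0.0,"rx":0.0,"ry":0.0,"rz":0.0,"claw":0.0},
    {"tx":-0.0095,"ty":0.0388,"tz":0.0,"rx":0.0,"ry":0.0,"rz":0.0,"claw":0.0},
    {"tx":-0.0095,"ty":0.0388,"tz":0.0,"rx":0.0,"ry":0.0,"rz":0.0,"claw":0.0}
  ]
}}

```text
clock: 9.1
eef_pos: [554.0, -70.2, 63.8]
tool_rot: [3.137, 0.007, 1.809]
force: [3.5, -9.7, -6.8]
width: -0.3
```

```bash
cat > m.py <<'E'
from h import *
import sys
y=np.array([-.238,.971,0]);x=np.array([.971,.238,0]); t=np.array([537.6,-21.2,0])
g=lambda p:np.round([(p-t)@x,(p-t)@y],1)
s=read_state();print(s['clock'],s['eef_pos'],'gauge',g(s['eef_pos']),'F',s['force'].round(1),'Fy',s['force']@y)
im,c=shot('wrist',sys.argv[1]); np.save('cw.npy',c,allow_pickle=True)
hsv=cv2.cvtColor(im,cv2.COLOR_RGB2HSV)
def blob(m):
    n,l,st,ce=cv2.connectedComponentsWithStats(m.astype(np.uint8)); i=1+st[1:,4].argmax(); return st[i],ce[i]
gr=(hsv[...,0]>50)&(hsv[...,0]<75)&(hsv[...,1]>110)&(hsv[...,2]>60)
gr[200:]=0; print('green',blob(gr))
rd=((hsv[...,0]<5)|(hsv[...,0]>175))&(hsv[...,1]>190)&(hsv[...,2]>110)
rd[:,:290]=0;rd[:,345:]=0;rd[200:]=0; 
if rd.any():
    b=blob(rd);print('red',b);
E
python3 m.py wrist4
```

```text
9.1 [554.02692322 -70.22332062  63.83334322] gauge [  4.3 -51.5] F [ 3.5 -9.7 -6.8] Fy -10.25556391201219Traceback (most recent call last):
  File "m.py", line 11, in <module>
    gr[200:]=0; print('green',blob(gr))
                              ~~~~^^^^
  File "m.py", line 9, in blob
    n,l,st,ce=cv2.connectedComponentsWithStats(m.astype(np.uint8)); i=1+st[1:,4].argmax(); return st[i],ce[i]
                                                                        ~~~~~~~~~~~~~~~^^
ValueError: attempt to get argmax of an empty sequence
```

View pics/wrist4.png

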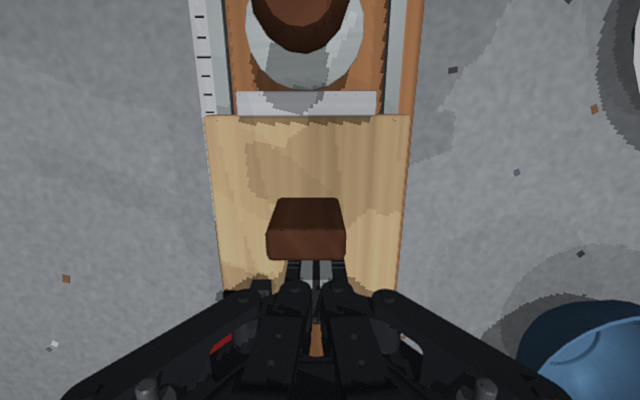

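The wrist view shows the jaw face front at v≈91, with the upright tamper's foot just ahead of it. The anvil is out of view, so I'll use the top camera for it.

Run:
```python
from h import *
y=np.array([-.238,.971,0]);x=np.array([.971,.238,0]); t=np.array([537.6,-21.2,0])
g=lambda p:np.round([(p-t)@x,(p-t)@y],1)
c=np.load('cw.npy',allow_pickle=True).item()
print('jaw front',g(onz(c,305,91,49)),'fin back top',g(onz(c,305,233,88)),g(onz(c,305,258,88)),'foot edge',g(onz(c,304,88,42)))
for z in (38,42):print('foot LR',g(onz(c,245.5,40,z)),g(onz(c,363,40,z)))
im,ct=shot('top','top4'); cs=calibration('scene'); im2,_=shot('scene','scene4')
a=proj(ct,[505,120,50]).astype(int);b=proj(cs,[510,90,50]).astype(int);print(a,b)
A=cv2.resize(im[a[1]-45:a[1]+50,a[0]-40:a[0]+90],None,fx=6,fy=6,interpolation=cv2.INTER_CUBIC)[:300*2-0]
B=cv2.resize(im2[b[1]-45:b[1]+40,b[0]-90:b[0]+60],None,fx=5,fy=5,interpolation=cv2.INTER_CUBIC)
A=cv2.resize(A,(400,292));B=cv2.resize(B,(516,292)); 
out=np.zeros((590,520,3),np.uint8);out[:292,:400]=A;out[296:588,:516]=B
cv2.imwrite('pics/ab4.png',out[:,:,::-1])
```

```text
jaw front [-0.7 31.8] fin back top [ -0.4 -26.8] [ -0.5 -39.1] foot edge [-1.4 33.4]
foot LR [-30.6  56.2] [28.4 56.1]
foot LR [-29.8  55.6] [27.9 55.5]
[273 249] [344 197]
```

View pics/ab4.png

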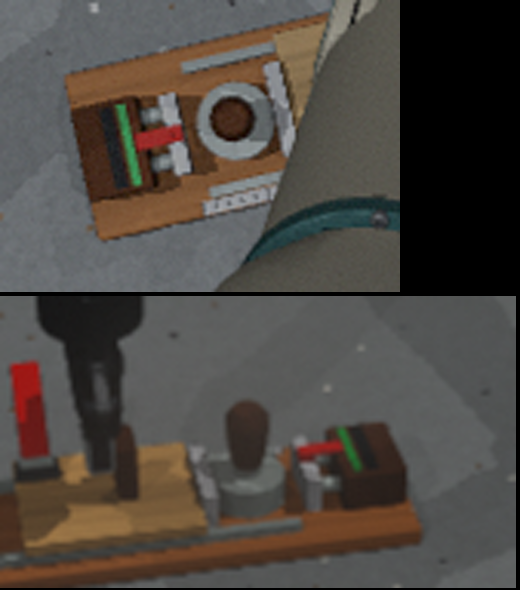

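The crops show the tamper upright against the jaw face, and the anvil not yet touched. From here I'll push in small steps and watch the force.

{"op": "apply_moves", "data": {
  "increments": [
    {"tx":-0.0006,"ty":0.0024,"tz":0.0,"rx":0.0,"ry":0.0,"rz":0.0,"claw":0.0},
    {"tx":-0.0012,"ty":0.0049,"tz":0.0,"rx":0.0,"ry":0.0,"rz":0.0,"claw":0.0},
    {"tx":-0.0018,"ty":0.0073,"tz":0.0,"rx":0.0,"ry":0.0,"rz":0.0,"claw":0.0},
    {"tx":-0.0021,"ty":0.0087,"tz":0.0,"rx":0.0,"ry":0.0,"rz":0.0,"claw":0.0}
  ]
}}

```text
clock: 9.65
eef_pos: [552.2, -62.6, 63.9]
tool_rot: [3.136, 0.009, 1.808]
force: [3.7, -12.5, -7.5]
width: -0.2
```

{"op": "apply_moves", "data": {
  "increments": [
    {"tx":-0.0003,"ty":0.001,"tz":0.0,"rx":0.0,"ry":0.0,"rz":0.0,"claw":0.0},
    {"tx":-0.0005,"ty":0.002,"tz":0.0,"rx":0.0,"ry":0.0,"rz":0.0,"claw":0.0}
  ]
}}

```text
clock: 9.85
eef_pos: [551.8, -60.8, 63.9]
tool_rot: [3.136, 0.009, 1.808]
force: [3.0, -13.4, -6.8]
width: -0.3
```

{"op": "apply_moves", "data": {
  "increments": [
    {"tx":-0.0003,"ty":0.001,"tz":0.0,"rx":0.0,"ry":0.0,"rz":0.0,"claw":0.0},
    {"tx":-0.0005,"ty":0.002,"tz":0.0,"rx":0.0,"ry":0.0,"rz":0.0,"claw":0.0}
  ]
}}

```text
clock: 10.05
eef_pos: [551.3, -59.0, 63.9]
tool_rot: [3.136, 0.009, 1.807]
force: [3.9, -13.0, -7.6]
width: 0.3
```

{"op": "apply_moves", "data": {
  "increments": [
    {"tx":-0.0003,"ty":0.001,"tz":0.0,"rx":0.0,"ry":0.0,"rz":0.0,"claw":0.0},
    {"tx":-0.0005,"ty":0.002,"tz":0.0,"rx":0.0,"ry":0.0,"rz":0.0,"claw":0.0}
  ]
}}

```text
clock: 10.25
eef_pos: [550.9, -57.6, 63.9]
tool_rot: [3.136, 0.01, 1.807]
force: [4.0, -13.8, -7.2]
width: 0.2
```

{"op": "apply_moves", "data": {
  "increments": [
    {"tx":-0.0003,"ty":0.001,"tz":0.0,"rx":0.0,"ry":0.0,"rz":0.0,"claw":0.0},
    {"tx":-0.0005,"ty":0.002,"tz":0.0,"rx":0.0,"ry":0.0,"rz":0.0,"claw":0.0}
  ]
}}

```text
clock: 10.45
eef_pos: [550.6, -56.2, 63.9]
tool_rot: [3.136, 0.011, 1.807]
force: [4.0, -15.9, -7.3]
width: 0.0
```

Run:
```python
from h import *
y=np.array([-.238,.971,0]);x=np.array([.971,.238,0]); t=np.array([537.6,-21.2,0])
s=read_state();print((s['eef_pos']-t)@y,s['force']@y)
im0=cv2.imread('pics/top0.png')[:,:,::-1];im4=cv2.imread('pics/top4.png')[:,:,::-1];im,c=shot('top','top5')
# red/green profile along measuring line at pointer height z~55 
for I in (im0,im4,im):
    out=[]
    for yy in np.arange(90,140,2.5):
        u=proj(c,t+yy*y+np.array([0,0,55])).astype(np.float32)
        p=cv2.getRectSubPix(np.ascontiguousarray(I),(1,1),tuple(map(float,u)))[0,0].astype(int); out.append(int(p[0])-int(p[1]))
    print(out)
```

```text
-37.11247103244268 -16.426831070846262
[28, 29, 28, 21, 25, 84, 105, 93, 96, 104, 104, 100, 102, 102, 103, 103, 104, 104, 91, 12]
[6, 21, 27, 21, 25, 86, 111, 96, 98, 109, 109, 109, 108, 107, 109, 109, 109, 111, 94, 9]
[24, 19, 8, -6, -6, -9, 52, 103, 111, 93, 108, 108, 109, 109, 106, 107, 107, 109, 109, 116]
```

Three readings put the anvil at about 3.5–4 mm: pointer shift, spring force and geometry. I'll push about 2 mm more.

{"op": "apply_moves", "data": {
  "increments": [
    {"tx":-0.0003,"ty":0.001,"tz":0.0,"rx":0.0,"ry":0.0,"rz":0.0,"claw":0.0},
    {"tx":-0.0005,"ty":0.002,"tz":0.0,"rx":0.0,"ry":0.0,"rz":0.0,"claw":0.0},
    {"tx":-0.0006,"ty":0.0024,"tz":0.0,"rx":0.0,"ry":0.0,"rz":0.0,"claw":0.0},
    {"tx":-0.0006,"ty":0.0024,"tz":0.0,"rx":0.0,"ry":0.0,"rz":0.0,"claw":0.0}
  ]
}}

```text
clock: 10.9
eef_pos: [550.2, -54.5, 63.9]
tool_rot: [3.136, 0.011, 1.806]
force: [5.2, -16.9, -7.3]
width: 0.2
```

```bash
cat > pt.py <<'E'
from h import *
import sys
y=np.array([-.238,.971,0]);x=np.array([.971,.238,0]); t=np.array([537.6,-21.2,0])
s=read_state();print(s['clock'],(s['eef_pos']-t)@x,(s['eef_pos']-t)@y,s['force'].round(1),s['force']@y)
im0=cv2.imread('pics/top0.png')[:,:,::-1];im,c=shot('top',sys.argv[1])
yy=np.arange(90,150,.5); 
def prof(I,yy):
    o=0
    for xx in (-1.5,0,1.5):
        u=proj(c,t+yy[:,None]*y+xx*x+np.array([0,0,55])).astype(np.float32)
        p=cv2.remap(np.ascontiguousarray(I),u[None,:,0],u[None,:,1],cv2.INTER_LINEAR)[0].astype(float); o=o+p[:,0]-p[:,1]
    return o/3
a=prof(im0,yy);b=prof(im,yy)
cr=lambda q,up:yy[np.where((q[:-1]<60)&(q[1:]>=60))[0][0]] if up else yy[np.where((q[:-1]>=60)&(q[1:]<60))[0][-1]]
print('start',cr(a,1),cr(b,1),'end',cr(a,0),cr(b,0))
E
python3 pt.py top6
```

```text
10.9 4.289739923328654 -35.365072914663806 [  5.2 -16.9  -7.3] -17.593999319454497
start 101.5 106.5 end 136.0 140.0
```

{"op": "apply_moves", "data": {
  "increments": [
    {"tx":0.0012,"ty":-0.0049,"tz":0.0,"rx":0.0,"ry":0.0,"rz":0.0,"claw":0.0},
    {"tx":0.0024,"ty":-0.0097,"tz":0.0,"rx":0.0,"ry":0.0,"rz":0.0,"claw":0.0},
    {"tx":0.0029,"ty":-0.0117,"tz":0.0,"rx":0.0,"ry":0.0,"rz":0.0,"claw":0.0},
    {"tx":0.0029,"ty":-0.0117,"tz":0.03,"rx":0.0,"ry":0.0,"rz":0.0,"claw":0.0},
    {"tx":0.0029,"ty":-0.0117,"tz":0.07,"rx":0.0,"ry":0.0,"rz":0.0,"claw":0.0},
    {"tx":0.0029,"ty":-0.0117,"tz":0.11,"rx":0.0,"ry":0.0,"rz":0.0,"claw":0.0},
    {"tx":0.0029,"ty":-0.0117,"tz":0.13,"rx":0.0,"ry":0.0,"rz":0.0,"claw":0.0},
    {"tx":0.0,"ty":0.035,"tz":0.13,"rx":0.0,"ry":0.0,"rz":0.0,"claw":0.0},
    {"tx":-0.014,"ty":0.055,"tz":0.13,"rx":0.0,"ry":0.0,"rz":0.0,"claw":0.0},
    {"tx":-0.014,"ty":0.055,"tz":0.13,"rx":0.0,"ry":0.0,"rz":0.0,"claw":0.0},
    {"tx":-0.014,"ty":0.055,"tz":0.13,"rx":0.0,"ry":0.0,"rz":0.0,"claw":0.0}
  ]
}}

```text
clock: 12.05
eef_pos: [532.9, 9.3, 192.8]
tool_rot: [3.141, -0.0, 1.813]
force: [0.0, -0.5, -0.2]
width: -0.1
```

```bash
python3 pt.py top7
python3 - <<'E'
from h import *
im,c=shot('wrist','wrist7'); np.save('cw.npy',c,allow_pickle=True)
E
```

```text
12.05 2.680165975049287 30.753797939014444 [ 0.  -0.5 -0.2] -0.45359183869029385Traceback (most recent call last):
  File "pt.py", line 15, in <module>
    print('start',cr(a,1),cr(b,1),'end',cr(a,0),cr(b,0))
                          ~~^^^^^
  File "pt.py", line 14, in <lambda>
    cr=lambda q,up:yy[np.where((q[:-1]<60)&(q[1:]>=60))[0][0]] if up else yy[np.where((q[:-1]>=60)&(q[1:]<60))[0][-1]]
                      ~~~~~~~~~~~~~~~~~~~~~~~~~~~~~~~~~~~~^^^
IndexError: index 0 is out of bounds for axis 0 with size 0
```

View pics/wrist7.png

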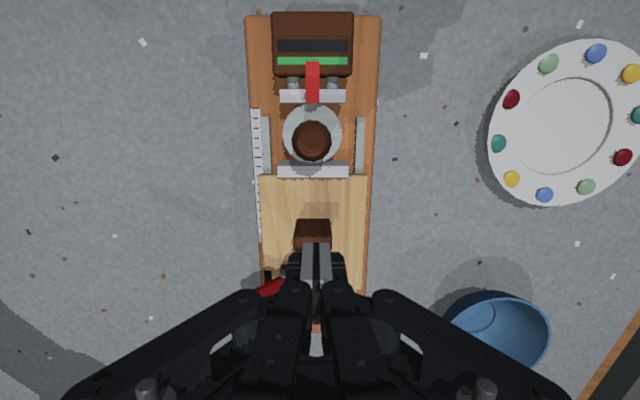

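The wrist view shows the tamper upright and pinched between the jaw and anvil faces. The red pointer tip at (312,61) is in the middle of the green band (v 57–65). Next is the lever.

{"op": "apply_moves", "data": {
  "increments": [
    {"tx":-0.015,"ty":-0.04,"tz":0.0,"rx":0.0,"ry":0.0,"rz":0.0,"claw":0.0},
    {"tx":-0.03,"ty":-0.08,"tz":0.0,"rx":0.0,"ry":0.0,"rz":0.0,"claw":0.0},
    {"tx":-0.045,"ty":-0.115,"tz":0.0,"rx":0.0,"ry":0.0,"rz":0.0,"claw":0.0},
    {"tx":-0.049,"ty":-0.128,"tz":0.0,"rx":0.0,"ry":0.0,"rz":0.0,"claw":0.0},
    {"tx":-0.049,"ty":-0.128,"tz":-0.03,"rx":0.0,"ry":0.0,"rz":0.0,"claw":0.0},
    {"tx":-0.049,"ty":-0.128,"tz":-0.06,"rx":0.0,"ry":0.0,"rz":0.0,"claw":0.0},
    {"tx":-0.049,"ty":-0.128,"tz":-0.075,"rx":0.0,"ry":0.0,"rz":0.0,"claw":0.0},
    {"tx":-0.049,"ty":-0.128,"tz":-0.085,"rx":0.0,"ry":0.0,"rz":0.0,"claw":0.0},
    {"tx":-0.049,"ty":-0.128,"tz":-0.095,"rx":0.0,"ry":0.0,"rz":0.0,"claw":0.0},
    {"tx":-0.049,"ty":-0.128,"tz":-0.105,"rx":0.0,"ry":0.0,"rz":0.0,"claw":0.0}
  ]
}}

```text
clock: 13.15
eef_pos: [484.9, -120.0, 87.2]
tool_rot: [3.14, 0.001, 1.811]
force: [-0.3, 0.6, 1.8]
width: -0.1
```

{"op": "apply_moves", "data": {
  "increments": [
    {"tx":0.0,"ty":0.0,"tz":-0.007,"rx":0.0,"ry":0.0,"rz":0.0,"claw":0.0},
    {"tx":0.0,"ty":0.0,"tz":-0.014,"rx":0.0,"ry":0.0,"rz":0.0,"claw":0.0},
    {"tx":0.0,"ty":0.0,"tz":-0.021,"rx":0.0,"ry":0.0,"rz":0.0,"claw":0.0},
    {"tx":0.0,"ty":0.0,"tz":-0.026,"rx":0.0,"ry":0.0,"rz":0.0,"claw":0.0}
  ]
}}

```text
clock: 13.55
eef_pos: [483.8, -119.7, 60.8]
tool_rot: [-3.141, -0.0, 1.811]
force: [-0.4, 0.8, 1.7]
width: -0.1
```

Contact is steady at about 2 N. I'll go on down to the stop.

{"op": "apply_moves", "data": {
  "increments": [
    {"tx":0.0,"ty":0.0,"tz":-0.0025,"rx":0.0,"ry":0.0,"rz":0.0,"claw":0.0},
    {"tx":0.0,"ty":0.0,"tz":-0.005,"rx":0.0,"ry":0.0,"rz":0.0,"claw":0.0},
    {"tx":0.0,"ty":0.0,"tz":-0.006,"rx":0.0,"ry":0.0,"rz":0.0,"claw":0.0},
    {"tx":0.0,"ty":0.0,"tz":-0.006,"rx":0.0,"ry":0.0,"rz":0.0,"claw":0.0}
  ]
}}

```text
clock: 13.95
eef_pos: [483.8, -119.7, 55.8]
tool_rot: [-3.142, -0.0, 1.811]
force: [-2.6, -0.0, 6.2]
width: -0.1
```

{"op": "apply_moves", "data": {
  "increments": [
    {"tx":0.0,"ty":0.0,"tz":-0.001,"rx":0.0,"ry":0.0,"rz":0.0,"claw":0.0},
    {"tx":0.0,"ty":0.0,"tz":-0.001,"rx":0.0,"ry":0.0,"rz":0.0,"claw":0.0},
    {"tx":0.0,"ty":0.0,"tz":0.03,"rx":0.0,"ry":0.0,"rz":0.0,"claw":0.0},
    {"tx":0.0,"ty":0.0,"tz":0.07,"rx":0.0,"ry":0.0,"rz":0.0,"claw":0.0},
    {"tx":0.0,"ty":0.0,"tz":0.11,"rx":0.0,"ry":0.0,"rz":0.0,"claw":0.0},
    {"tx":0.0,"ty":0.0,"tz":0.15,"rx":0.0,"ry":0.0,"rz":0.0,"claw":0.0},
    {"tx":0.0,"ty":-0.04,"tz":0.16,"rx":0.0,"ry":0.0,"rz":0.0,"claw":0.0},
    {"tx":0.0,"ty":-0.08,"tz":0.16,"rx":0.0,"ry":0.0,"rz":0.0,"claw":0.0},
    {"tx":0.0,"ty":-0.1,"tz":0.16,"rx":0.0,"ry":0.0,"rz":0.0,"claw":0.0},
    {"tx":0.0,"ty":-0.1,"tz":0.16,"rx":0.0,"ry":0.0,"rz":0.0,"claw":0.0}
  ]
}}

```text
clock: 14.95
eef_pos: [483.9, -223.7, 215.8]
tool_rot: [3.141, 0.003, 1.806]
force: [-0.3, 0.3, 0.1]
width: 0.2
```

```bash
python3 pt.py top8
python3 - <<'E'
from h import *
c=calibration('scene');im,_=shot('scene','scene8'); im2=cv2.imread('pics/top8.png')[:,:,::-1]
im3,cw=shot('wrist','wrist8')
A=cv2.resize(im[150:250,220:390],None,fx=3,fy=3,interpolation=cv2.INTER_CUBIC)
B=cv2.resize(im2[185:290,240:425],None,fx=2.7,fy=2.7,interpolation=cv2.INTER_CUBIC)
C=cv2.resize(im3[:230,150:450],None,fx=1.0,fy=1.0)
out=np.zeros((590,800,3),np.uint8);out[:300,:510]=A;out[304:304+B.shape[0],:B.shape[1]]=B;out[340:340+230,500:800]=C
cv2.imwrite('pics/end.png',out[:,:,::-1])
E
```

```text
14.95 -100.378944184116 -183.83006019962866 [-0.3  0.3  0.1] 0.37770182051358825
start 101.5 107.0 end 136.0 140.0
```

View pics/end.png

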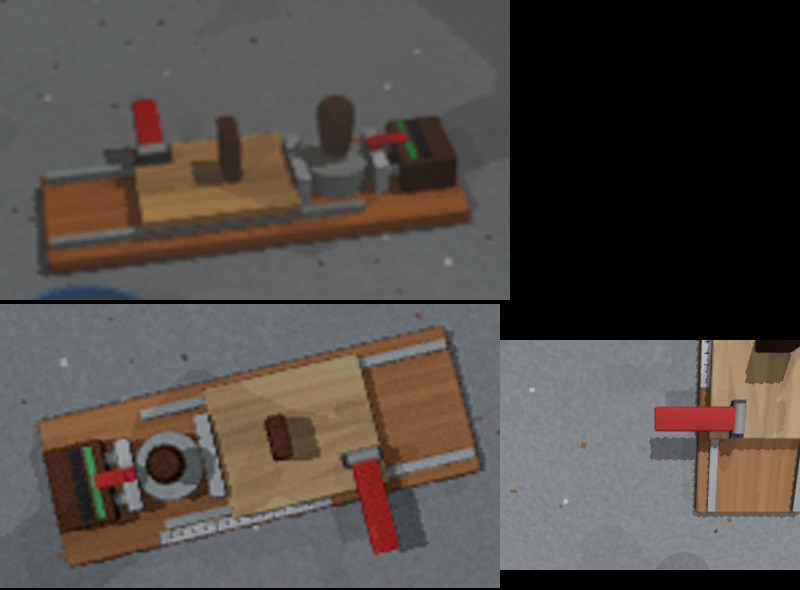

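The final views show the tamper upright and pinched, the pointer in the green band and the lever lying flat with the robot clear. I'll do one numeric check on the lever tip and then hand in.

Run:
```python
from h import *
c=calibration('wrist');y=np.array([-.238,.971,0]);x=np.array([.971,.238,0]); t=np.array([537.6,-21.2,0])
for z in (52,60,70):
    p=onz(c,305,78,z)-t;print(z,p@x,p@y)
finish_job()
```

```text
52 -109.11642510544277 -80.27768253227342
60 -108.84992887044632 -80.76511503384752
70 -108.51680857670081 -81.37440566081514
the job is handed in; nothing more can be done
```

I set the tamper upright on the measuring line between the jaws and pushed the jaw shut by its fin. I then pressed the lock lever flat, backed the arm clear and handed the job in at about 15 s of the 64 s limit. The hand-in gives no verdict.

**Anvil:** The wrist camera, looking just after I released the jaw, showed the pointer tip in the middle of the green band. The last top-view check, with the arm clear, put the pointer 4–5.5 mm in from rest. The push force and geometry pointed to about 5 mm as well. That scatter is a few pixels, and all of it lies inside the 3–9 mm band.

**Tamper:** It stands upright, pinched between the two faces. It hung within about 1 mm of the measuring line when I set it down, and I did not re-measure its offset after the jaw closed.

**Lever:** Pressing met a firm stop with the fingertips at 55.8 mm height (flat is 56 mm). The tip was then measured at gauge x = -109 mm, against -110 mm expected when flat.

**Robot and crockery:** The tool force read about 0.5 N, so the arm was touching nothing. I did not re-measure the mug, bowl and plate, but the arm never worked near them.

**Failures along the way:** The first move call was refused because some keys were missing, and the arm did not move. Two pointer scripts also failed because the pointer was out of view or not found, so I used other views instead.

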